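# Check a pull saw for square: lay the try square, pull the saw out along it and hold

### The arm

A 6-joint arm with a two-finger parallel gripper is mounted at the origin on the work surface. World frame = base frame: x ahead of the robot, y to its left, z up, the work surface at z = 0. Lengths are in m, angles in rad, forces in N, time in s.
With the tool pointing down it reaches from about 0.375 to 0.9 m from the base axis. Payload 3.1 kg.
Tool frame: the origin (TCP) lies between the finger pads; the fingertips stand 8 mm ahead of it and the grasp point (between the pads) lies 11 mm behind it; z points along the fingers, y is the line along which they close (so a half turn about z gives the same grasp; the last joint's range is limited). The gripper opens to 87 mm and grips with 3 to 60 N. Pads are 19 mm wide; open, the fingers measure 117 mm over their backs; the gripper's body (75 mm by 190 mm) begins 51 mm behind the grasp point.
Start: joints at [1.002, 0.527, 1.433, -0, 1.181, -0.178], TCP at [0.238, 0.578, 0.231] pointing down, gripper open.
Joint ranges: [-3.08, 3.08], [-0.75, 2.2], [0.22, 2.44], [-1.43, 4.57], [0, 2.65], [-2.85, 2.85]. Speed limits (rad/s): [2.79, 2.79, 3.14, 3.14, 3.14, 3.14].

### API

Orientations are given as a unit quaternion [x, y, z, w].
In Python, from rig import robot, vision, job gives the robot as it stands.
- The arm moves only by the shell command python3 -m handwheel 'ROWS' [OPENING] [FORCE]. ROWS is JSON, a list of rows, each a list of 4 numbers: the shift along the tool's x, y, z as a fraction of full scale, then the turn about the tool's z as a fraction of full scale. A call has 1 to 20 rows; each row is the pose to reach, as a shift and turn from the pose commanded when the call began, along the tool's axes at that moment, turning the shorter way round; what a row does not reach only later rows make up. Full scale, the value 1, is 300 mm for a shift and 2 pi rad for a turn. A row lasts 1/12 s, in which the tool goes at most 41.7 mm and 7.16 degrees, less where a joint would pass 70% of its speed; a pose out of reach is approached as far as the arm can. A call with a number of a shift or a turn outside -1 to 1 is refused whole. A call with a gripper value outside its range is refused whole. OPENING is the opening in per cent of the stroke, from 0 (shut) to 100 (fully open), set as the call begins (- or left out, the last holds). The fingers move at their own pace and stop on an object; FORCE is the grip in N (left out, the last holds). Time passes only in rows, so rows that repeat a pose let the fingers close. It gives the time, the measured TCP pose, the force, the opening and the grip force at its end, in the units of the state.
- robot.get_obs(): the state, without advancing time (a new reading comes with each control period).
- vision.camera(name): name is "scene" or "top" or "wrist"; returns a dict with "frame" (400x640x3 uint8, red, green, blue), "K" (3x3 intrinsics, pixels), "cam_to_world" (4x4, takes a point from camera to world coordinates); the wrist camera has in their place "hand_eye" (4x4, takes a point from camera to tool coordinates, whose origin is the TCP and whose axes are the flange's). Camera axes: x right, y down, z forward; pixel columns grow to the right and rows downward; lengths in m; the calibration is good to about 2 mm. A picture is of the moment at which its call begins: read the wrist's pose just before it. There is no depth.
- job.hand_in(): hands the job in; it is judged then, once.
Trained networks look in the newest picture that a camera, given by its name, has taken for a name from the list of things; names that differ only in an ending like _2 or _b are one class to them, and where a whole thing is asked for, a point or a joint stands for the part that bears it (a point fixed in the world has none). Each returns a list of dicts, best first, with "conf" (0 to 1); they miss things now and then, are a little off and sometimes report something else, mostly with a low value. They report only what shows in the picture. A call takes as long as a camera call. They do not tell look-alikes from the thing itself.
- vision.look_for(camera, label): "point" ([row, column] in pixels, amid what is visible of it).
- vision.outline_of(camera, label): "mask" (400x640 bool, what is visible of it) and "point" ([row, column] in pixels, amid what is visible of it).
The state is a dict: "time": time; "q": joint angles; "joint_velocities": joint speeds; "joint_torque": joint torques, N m; "position": TCP position; "tool_rot": TCP orientation; "ft_force": force on the tool from outside, world axes, zero at the start; "moment": the same for the moment, N m; "grip_width": finger opening in m; "grip_force": force on a finger pad.
Only numpy, scipy, OpenCV 4.12 (cv2) and the standard library are available. Lean on these libraries where they do the work, as an engineer would, in place of code of your own. Each camera call takes 0.05 s, during which the arm holds its last target. There are 200 camera calls.

### The job

Check that the pull saw runs square to its fence: lay the try square flat on the saw table with its wooden stock flush against the fence and its steel blade pointing towards the pull-knob end, close beside the slot (within a finger's breadth of the saw blade's path, but clear of it), and let go of it. Then, without shifting the square, pull the saw out by its knob against the return spring until its leading teeth are level with the free end of the square's blade. Finish while still holding the knob, keeping the saw at that mark so the gap can be read; leave the other tools and scraps where they lie.

Things in the scene. Friction and masses are not known exactly. Their poses are not given: they have to be found in the camera images.
- fence: Fence: aluminium bar 136 x 24 x 40 mm high on the flat saw table, square to the slot. Origin on the slot's centre line (the saw blade's plane), level with the fence's working face, at table-top height (170 mm above the bench). x away from the pull knob (face looks to -x; saw is pulled to -x), y along the fence away from the slot (bar from y = 12 to 148 mm), z up. Its place along the slot varies.
- saw_slide (a joint): How far the saw (rod, knob and saw blade together) is pulled out, m: 0 at rest, up to 0.22. A spring always draws it home: about 5 N at rest, rising to about 11 N at 0.18. It stays out only while held.
- saw_knob (a point): Middle of the black pull knob's round grip, 125 mm above the bench, on a 14 mm rod in the saw blade's plane; 36 mm across, 38 mm long along the rod, with a 48 mm flange 24 to 36 mm in front. Free above and beside; the saw table's front edge is 74 mm behind it at rest and 45 mm higher. Pinch it from above, across the rod. Moves with the saw; axes parallel to the fence's: -x is the pull direction.
- saw_front (a point): The leading teeth: foremost point (towards the knob) of the saw blade where it comes out of the table top. Moves with the saw; axes parallel to the fence's. The saw blade is 160 mm across, 3 mm thick, stands 45 mm above the table, runs in a 12 mm slot and at rest lies wholly behind the fence's face.
- square_mid (a point): Try square: steel blade (28 wide, 6 mm thick) and wooden stock (100 x 24, 20 mm high), flat, undersides level, 0.2 kg. Point: mid width and thickness of the blade, 55 mm from the stock's outer face, near the balance point. Blade points to -x and ends at x = -75; stock's outer face at x = +55, inner +31, y from -14 to +86 mm; z up. Starts right way up: once laid, its axes are parallel to the fence's.
- square_heel (a point): Outer corner of the try square, where the stock's outer face meets the blade's outer edge (the edge that goes next to the slot), 3 mm above the underside. Axes as square_mid.
- square_toe (a point): Other end of the stock's outer face, 100 mm from the heel, 3 mm above the underside. Axes as square_mid.
- square_tip (a point): Free end of the square's blade, on its outer edge, 130 mm from the heel, 3 mm above the underside: the mark for the saw's leading teeth. Axes as square_mid.
- wrench: steel open-ended spanner, 150 mm, lying on the saw table on the side of the slot away from the fence; origin at its underside. Leave it alone
- tape: pocket tape measure, 68 x 34 x 60 mm high, on the saw table on the side of the slot away from the fence; origin under its middle. Leave it alone
- sanding_block: cork sanding block 110 x 65 x 30 mm on the bench; origin under its middle. Leave it alone
- pencil: flat carpenter's pencil 170 x 13 x 8 mm on the bench; origin under its middle. Leave it alone
- folding_rule: folded wooden rule 235 x 32 x 16 mm on the bench; origin under its middle. Leave it alone
- offcut: board offcut 190 x 95 x 27 mm on the bench; origin under its middle. Leave it alone
There are look-alikes about, which are no part of the job. What is shaped like the part that bears square_mid but blue is not meant.

How it is judged:
By the outcome, as a careful person would: the job done as asked, in the order asked, and still so for the second after the job is handed in, while the arm keeps its last pose, push and grip.
It also fails if it takes over 72 s, if anything falls off the work surface, if the arm or the gripper's body presses on something with over 40 N, if the wrist force passes 120 N, or if a joint passes its speed limit or range.

## Working session

There is one attempt and no reset: what is moved stays moved. The work goes in short steps, Python scripts to look and compute and a shell command to move; the robot and the scene stay as the last step left them, time stands still between calls to the robot, and variables do not carry over. Pictures are saved under pics/ and viewed, at most 10 in all, crops included, and the job is handed in when it is done.

```bash
mkdir -p pics
cat > h.py <<'E'
import numpy as np, cv2
from rig import robot, vision, job
from scipy.spatial.transform import Rotation as R
def cam(n):
    o=robot.get_obs(); c=vision.camera(n)
    if 'cam_to_world' in c: T=np.array(c['cam_to_world'])
    else:
        W=np.eye(4);W[:3,:3]=R.from_quat(o['tool_rot']).as_matrix();W[:3,3]=o['position'];T=W@np.array(c['hand_eye'])
    return c['frame'],np.array(c['K']),T
def ray(K,T,p): # p=[row,col]
    d=T[:3,:3]@np.linalg.inv(K)@[p[1],p[0],1.]; return T[:3,3],d
def onz(K,T,p,z):
    o,d=ray(K,T,p); return o+d*(z-o[2])/d[2]
def tri(rs):
    A=0;b=0
    for o,d in rs:
        d=d/np.linalg.norm(d);P=np.eye(3)-np.outer(d,d);A=A+P;b=b+P@o
    return np.linalg.solve(A,b)
def proj(K,T,X):
    c=T[:3,:3].T@(np.asarray(X)-T[:3,3]);u=K@c;return [u[1]/u[2],u[0]/u[2]]
def save(f,n): cv2.imwrite('pics/'+n,f[:,:,::-1])
E
python3 - <<'E'
from h import *
np.set_printoptions(precision=4,suppress=True)
V={}
for n in ['scene','top']:
    f,K,T=cam(n); save(f,n+'0.png'); print(n,T[:3,3])
    for l in ['fence','saw_knob','saw_front','square_mid','square_heel','square_toe','square_tip','wrench','tape']:
        for r in vision.look_for(n,l)[:3]: 
            print(l,np.round(r['point']),round(r['conf'],2),onz(K,T,r['point'],.125 if l=='saw_knob' else .17 if l in('fence','saw_front','wrench','tape') else 0.01))
print(robot.get_obs())
E
```

```text
scene [ 0.9787 -0.5273  1.135 ]
fence [112. 385.] 0.71 [0.4092 0.2926 0.17  ]
saw_knob [186. 330.] 0.63 [ 0.4839 -0.0309  0.125 ]
saw_front [188. 336.] 0.89 [ 0.5252 -0.0435  0.17  ]
saw_front [260. 244.] 0.45 [ 0.531 -0.384  0.17 ]
square_mid [258. 242.] 0.84 [ 0.4465 -0.3626  0.01  ]
square_mid [249. 193.] 0.8 [ 0.3191 -0.457   0.01  ]
square_mid [194. 253.] 0.69 [ 0.2788 -0.1942  0.01  ]
square_heel [259. 240.] 0.91 [ 0.4453 -0.3675  0.01  ]
square_heel [193. 256.] 0.85 [ 0.2803 -0.1821  0.01  ]
square_heel [253. 191.] 0.81 [ 0.3247 -0.4682  0.01  ]
square_toe [265. 240.] 0.98 [ 0.461  -0.3788  0.01  ]
square_toe [250. 190.] 0.94 [ 0.3154 -0.4678  0.01  ]
square_toe [194. 256.] 0.64 [ 0.2864 -0.1858  0.01  ]
square_tip [250. 191.] 0.85 [ 0.3168 -0.4658  0.01  ]
square_tip [191. 258.] 0.74 [ 0.2776 -0.1727  0.01  ]
square_tip [263. 244.] 0.58 [ 0.4632 -0.3669  0.01  ]
wrench [182. 403.] 0.72 [0.6419 0.1191 0.17  ]
tape [135. 455.] 0.74 [0.6316 0.3849 0.17  ]
tape [262. 240.] 0.74 [ 0.5279 -0.3951  0.17  ]
top [ 0.2379 -0.0947  1.3729]
fence [230. 184.] 0.88 [0.4088 0.288  0.17  ]
s
[... 793 characters left out ...]
3548  0.01  ]
wrench [150. 249.] 0.83 [0.6417 0.1292 0.17  ]
wrench [231. 183.] 0.73 [0.404  0.2908 0.17  ]
tape [138. 167.] 0.57 [0.6683 0.3632 0.17  ]
tape [232. 409.] 0.56 [ 0.4248 -0.3176  0.17  ]
{'time': 1.0, 'q': array([ 1.0015,  0.5275,  1.4327,  0.    ,  1.1814, -0.1785]), 'joint_velocities': array([-0.0008, -0.0003, -0.0004, -0.0004, -0.0021,  0.0012]), 'joint_torque': array([  0.0005, -44.0007, -17.6992,   0.0634,   0.0504,  -0.0001]), 'position': array([0.238 , 0.5779, 0.2306]), 'tool_rot': array([ 0.1941,  0.981 ,  0.    , -0.    ]), 'ft_force': array([-0.2365,  0.5337, -0.5682]), 'moment': array([ 0.0376,  0.019 , -0.0343]), 'grip_force': 0.0, 'grip_width': 0.08707299474558301}
```

View pics/top0.png

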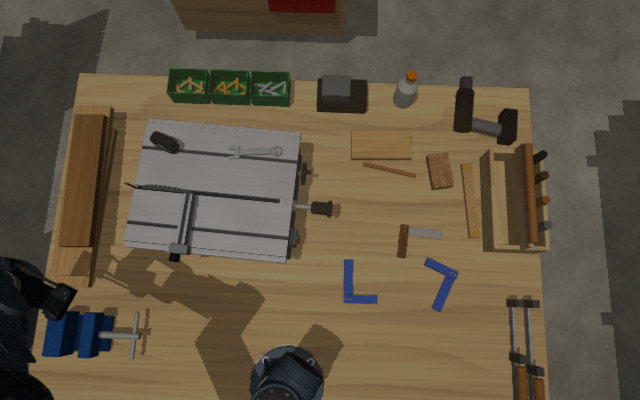

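View pics/scene0.png

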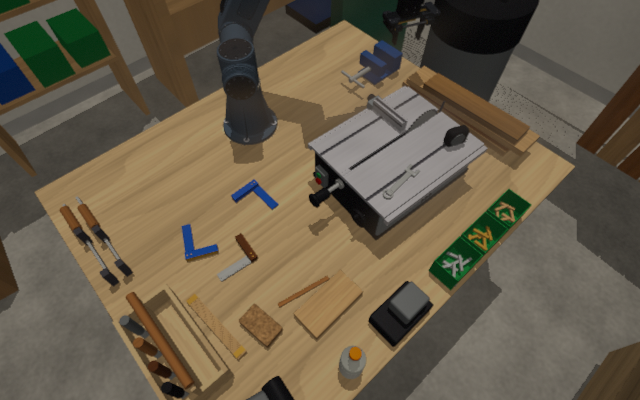

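The top view shows the real square with its wooden stock at about (240,403) and its blade running to (233,440). The two blue ones are decoys. The fence runs from (195,190) to (255,178), the knob is at (208,322), and the saw is pulled to image right, about world -y. My first move is to hover over the table for a closer look at the fence and saw.

```bash
cat >> h.py <<'E'
def plan(p,psi=None):
    o=robot.get_obs();M=R.from_quat(o['tool_rot']).as_matrix()
    s=M.T@(np.array(p)-o['position']); cur=np.degrees(np.arctan2(M[1,0],M[0,0]))
    t=0 if psi is None else (cur-psi+180)%360-180
    print('t',round(o['time'],2),'pos',o['position'].round(4),'psi',cur.round(2),'-> row',(s/.3).round(4),round(t/360,4),'mm',(np.linalg.norm(s)*1e3).round(1))
E
python3 -c "
from h import *
plan([.45,.15,.4],90)"
```

```text
t 1.0 pos [0.238  0.5779 0.2306] psi 157.61 -> row [-1.1966 -1.0496 -0.5648] 0.1878 mm 506.7
```

```bash
python3 -m handwheel '[[0,0,-0.13,0.02],[0,0,-0.26,0.04],[-1,-0.88,-0.565,0.1878],[-1,-0.88,-0.565,0.1878],[-1,-0.88,-0.565,0.1878],[-1,-0.88,-0.565,0.1878],[-1,-0.88,-0.565,0.1878],[-1,-0.88,-0.565,0.1878],[-1,-0.88,-0.565,0.1878],[-1,-0.88,-0.565,0.1878],[-1,-0.88,-0.565,0.1878],[-1,-0.88,-0.565,0.1878],[-1,-0.88,-0.565,0.1878],[-1,-0.88,-0.565,0.1878],[-1,-0.88,-0.565,0.1878],[-1,-0.88,-0.565,0.1878]]'
python3 - <<'E'
from h import *
np.set_printoptions(precision=4,suppress=True)
plan([.45,.15,.4],90)
f,K,T=cam('wrist');save(f,'w1.png');print(T)
print([np.round(proj(K,T,p)) for p in ([.41,.29,.17],[.5,-.04,.125])])
for l in ['fence','saw_front','saw_knob']:
  for r in vision.look_for('wrist',l)[:2]: print(l,np.round(r['point']),r['conf'],onz(K,T,r['point'],.125 if l=='saw_knob' else .17))
E
```

```text
time: 2.33
position: [0.4139, 0.2204, 0.3996]
tool_rot: [0.707, 0.708, -0.0, -0.001]
ft_force: [0.4, 0.4, 0.5]
grip_width: 0.087
grip_force: 0.0
t 2.33 pos [0.4139 0.2204 0.3996] psi 90.09 -> row [-0.2348  0.1198 -0.0015] 0.0003 mm 79.1
[[ 1.      0.0026 -0.0008  0.4148]
 [ 0.0023 -0.9609 -0.277   0.2953]
 [-0.0015  0.277  -0.9609  0.5547]
 [ 0.      0.      0.      1.    ]]
[array([123., 315.]), array([318., 367.])]
fence [129. 305.] 0.7 [0.397  0.2825 0.17  ]
saw_front [ 63. 410.] 0.59 [0.5264 0.3604 0.17  ]
saw_knob [ 67. 407.] 0.57 [0.535  0.3638 0.125 ]
```

View pics/w1.png

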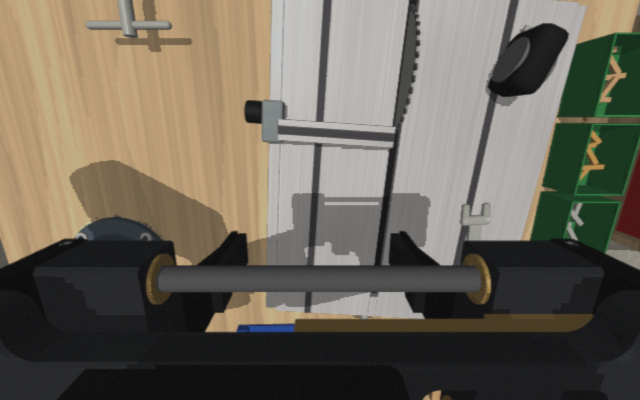

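The wrist view shows the fence from (130,275) to (140,398), with its face towards the gripper. The slot runs from (155,393) down to (290,377), and the saw's front is near (125,402). I'll zoom in for exact edges.

Run:
```python
import cv2
f=cv2.imread('pics/w1.png')[85:225,258:428]
cv2.imwrite('pics/w1c.png',cv2.resize(f,None,fx=4.2,fy=4.2,interpolation=cv2.INTER_CUBIC))
```

```text
(no output)
```

View pics/w1c.png

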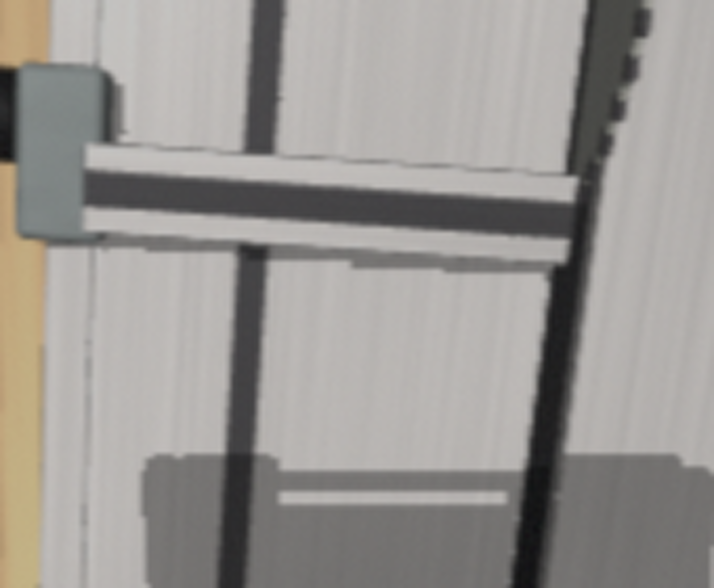

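```bash
cat > m.py <<'E'
from h import *
np.set_printoptions(precision=4,suppress=True)
T=np.array([[1,.0026,-.0008,.4148],[.0023,-.9609,-.277,.2953],[-.0015,.277,-.9609,.5547],[0,0,0,1]])
_,K,_=cam('wrist')
g=lambda x,y,z:onz(K,T,[85+y/4.2-.4,258+x/4.2-.4],z)
for n,a,b,z in [('front',(83,230),(568,262),.21),('back',(83,143),(579,176),.21),('slotL',(550,270),(512,588),.17),('slotR',(581,270),(545,588),.17)]:
    A,B=g(*a,z),g(*b,z);d=B-A;print(n,A,B,np.linalg.norm(d),np.degrees(np.arctan2(d[1],d[0])))
E
python3 m.py
python3 - <<'E'
from h import *
f,K,T=cam('top'); 
im=cv2.resize(f[180:300,380:500],None,fx=5,fy=5,interpolation=cv2.INTER_CUBIC)
save(im,'t_sq.png')
plan([.44,-.28,.3],90)
E
```

```text
front [0.3667 0.2717 0.21  ] [0.5026 0.2632 0.21  ] 0.1362059439477362 -3.5696671145061627
back [0.3675 0.295  0.21  ] [0.5039 0.2866 0.21  ] 0.1366386325776653 -3.5350261235717957
slotL [0.5074 0.257  0.17  ] [0.502  0.1506 0.17  ] 0.1065469970195215 -92.90694285242127
slotR [0.5171 0.257  0.17  ] [0.5131 0.1506 0.17  ] 0.10647586673514725 -92.13787774640167
t 2.63 pos [0.4144 0.2202 0.3999] psi 90.09 -> row [-1.6675  0.0826  0.333 ] 0.0003 mm 510.7
```

```bash
python3 -m handwheel '[[-1,0.08,0,0],[-1,0.08,0,0],[-1,0.08,0,0],[-1,0.08,0,0],[-1,0.08,0,0],[-1,0.08,0,0],[-1,0.08,0,0],[-1,0.08,0,0],[-1,0.08,0,0]]' >/dev/null
python3 -m handwheel '[[-1,0,0.33,0],[-1,0,0.33,0],[-1,0,0.33,0],[-1,0,0.33,0],[-1,0,0.33,0],[-1,0,0.33,0],[-1,0,0.33,0],[-1,0,0.33,0],[-1,0,0.33,0]]'
python3 - <<'E'
from h import *
np.set_printoptions(precision=4,suppress=True)
f,K,T=cam('wrist');np.savez('w2.npz',K=K,T=T);save(f,'w2.png');plan([.44,-.38,.3],90)
for l in ['square_mid','square_heel','square_toe','square_tip']:
  for r in vision.look_for('wrist',l)[:2]: print(l,np.round(r['point']),r['conf'],onz(K,T,r['point'],.003))
E
```

```text
time: 4.13
position: [0.4393, -0.383, 0.2985]
tool_rot: [0.708, 0.706, -0.0, -0.001]
ft_force: [-0.3, 0.6, -0.0]
grip_width: 0.0867
grip_force: 0.0
t 4.18 pos [ 0.4394 -0.3803  0.2994] psi 89.95 -> row [ 0.0011  0.0021 -0.002 ] -0.0001 mm 0.9
square_mid [148. 322.] 0.92 [ 0.4465 -0.3508  0.003 ]
square_mid [ 16. 188.] 0.89 [ 0.2607 -0.1729  0.003 ]
square_heel [145. 325.] 0.96 [ 0.4503 -0.3472  0.003 ]
square_heel [210. 240.] 0.96 [ 0.3122 -0.452   0.003 ]
square_toe [ 18. 188.] 0.74 [ 0.2613 -0.1747  0.003 ]
square_toe [211. 241.] 0.66 [ 0.3129 -0.4532  0.003 ]
square_tip [210. 239.] 0.81 [ 0.3101 -0.4528  0.003 ]
square_tip [146. 324.] 0.73 [ 0.4492 -0.3479  0.003 ]
```

View pics/w2.png

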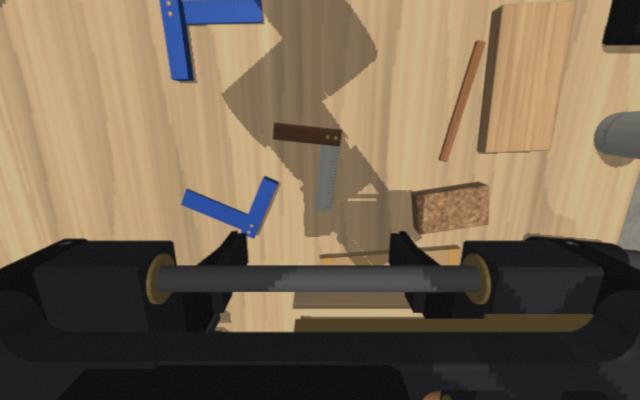

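The real square (brown stock) runs from (130,275) to (137,341), with its blade down to (210,323). I'll refine it with the mask.

Run:
```python
from h import *
np.set_printoptions(precision=4,suppress=True)
f,K,T=cam('wrist')
r=max(vision.outline_of('wrist','square_mid'),key=lambda r:-np.hypot(*(np.array(r['point'])-[148,322])))
m=r['mask'];c,_=cv2.findContours(m.astype(np.uint8),0,1);c=max(c,key=cv2.contourArea)
print(r['point'],m.sum(),cv2.approxPolyDP(c,3,True)[:,0,::-1].tolist())
L=[];Rr=[]
for y in range(156,204,4):
    x=np.where(m[y])[0]; L.append(onz(K,T,[y,x.min()-.5],.006)); Rr.append(onz(K,T,[y,x.max()+.5],.006))
for Q in(L,Rr):
    Q=np.array(Q);d=Q[-1]-Q[0];k=np.polyfit(Q[:,1],Q[:,0],1);print(Q[0],Q[-1],'dir',np.degrees(np.arctan2(-1,-k[0])))
yb=np.where(m.any(1))[0].max();print('end',onz(K,T,[yb+.5,323],.006))
for p in [(123,275),(129.5,341),(141,274)]: print(p,onz(K,T,p,.02))
```

```text
[149.1, 323.9] 2291 [[127, 275], [142, 274], [149, 321], [209, 315], [212, 329], [134, 341]]
[ 0.4443 -0.3593  0.006 ] [ 0.4366 -0.4305  0.006 ] dir -97.10519482019268
[ 0.4708 -0.3593  0.006 ] [ 0.4642 -0.4305  0.006 ] dir -95.32914177829213
end [ 0.449  -0.4519  0.006 ]
(123, 275) [ 0.3774 -0.3098  0.02  ]
(129.5, 341) [ 0.4742 -0.3187  0.02  ]
(141, 274) [ 0.3749 -0.3356  0.02  ]
```

```bash
python3 -m handwheel '[[0.011,0.055,0.4,0.0157],[0.011,0.055,0.6,0.0157],[0.011,0.055,0.7,0.0157],[0.011,0.055,0.8,0.0157],[0.011,0.055,0.87,0.0157],[0.011,0.055,0.87,0.0157],[0.011,0.055,0.87,0.0157],[0.011,0.055,0.93,0.0157],[0.011,0.055,0.95,0.0157],[0.011,0.055,0.963,0.0157],[0.011,0.055,0.963,0.0157],[0.011,0.055,0.963,0.0157]]' 65 30
python3 -c "
from h import *
plan([.456,-.377,.0095],84.3)"
```

```text
time: 5.48
position: [0.4562, -0.378, 0.0139]
tool_rot: [0.741, 0.671, -0.0, 0.001]
ft_force: [-0.1, 0.6, 0.4]
grip_width: 0.0565
grip_force: 0.0
t 5.48 pos [ 0.4562 -0.378   0.0139] psi 84.36 -> row [ 0.0032 -0.001   0.0146] 0.0002 mm 4.5
```

```bash
python3 -m handwheel '[[0.003,0,0.003,0],[0.003,0,0.003,0],[0.003,0,0.003,0],[0.003,0,0.003,0],[0.003,0,0.003,0],[0.003,0,0.003,0],[0.003,0,0.003,0],[0.003,0,0.003,0],[0.003,0,0.003,0],[0.003,0,0.003,0]]' 0 30
```

```text
time: 6.32
position: [0.4553, -0.3763, 0.0115]
tool_rot: [0.741, 0.671, -0.0, -0.0]
ft_force: [-0.7, 0.5, 4.3]
grip_width: 0.0265
grip_force: 30.0
```

```bash
python3 -m handwheel '[[0,0,-0.05,0],[0,0,-0.15,0],[0,0,-0.29,0],[0,0,-0.43,0],[0,0,-0.57,0],[0,0,-0.71,0],[0,0,-0.87,0],[0.1,0,-0.87,-0.003],[0.2,-0.01,-0.87,-0.0058],[0.32,-0.02,-0.87,-0.0058],[0.44,-0.02,-0.87,-0.0058],[0.56,-0.03,-0.87,-0.0058],[0.68,-0.04,-0.87,-0.0058],[0.8,-0.04,-0.87,-0.0058],[0.9,-0.045,-0.87,-0.0058],[1,-0.05,-0.87,-0.0058],[1,-0.05,-0.87,-0.0058]]'
python3 -c "
from h import *
plan([.485,.175,.27],86.45)"
```

```text
time: 7.73
position: [0.4685, -0.0708, 0.2714]
tool_rot: [0.727, 0.686, 0.001, -0.003]
ft_force: [-0.1, -0.4, -1.9]
grip_width: 0.0266
grip_force: 30.0
t 7.73 pos [ 0.4685 -0.0708  0.2714] psi 86.69 -> row [0.821  0.0077 0.0083] 0.0007 mm 246.3
```

```bash
python3 -m handwheel '[[0.1,0,0,0],[0.22,0,0,0],[0.34,0,0,0],[0.46,0,0,0],[0.58,0.005,0,0],[0.7,0.007,0,0],[0.78,0.007,0,0],[0.8,0.007,0,0],[0.8,0.007,0,0],[0.8,0.007,0,0]]'
python3 - <<'E'
from h import *
plan([.4866,.175,.27],86.45)
f,K,T=cam('wrist');np.savez('w3.npz',K=K,T=T)
cv2.imwrite('pics/w3.png',f[:,:,::-1])
save(cv2.resize(f[40:240,240:460],None,fx=3,fy=3,interpolation=cv2.INTER_CUBIC),'w3c.png')
E
```

```text
time: 8.57
position: [0.4869, 0.1625, 0.2717]
tool_rot: [0.728, 0.685, -0.001, 0.0]
ft_force: [1.5, -0.1, -1.7]
grip_width: 0.0268
grip_force: 30.0
t 8.57 pos [0.4869 0.1625 0.2717] psi 86.48 -> row [ 0.0414 -0.0034  0.0056] 0.0001 mm 12.6
```

View pics/w3c.png

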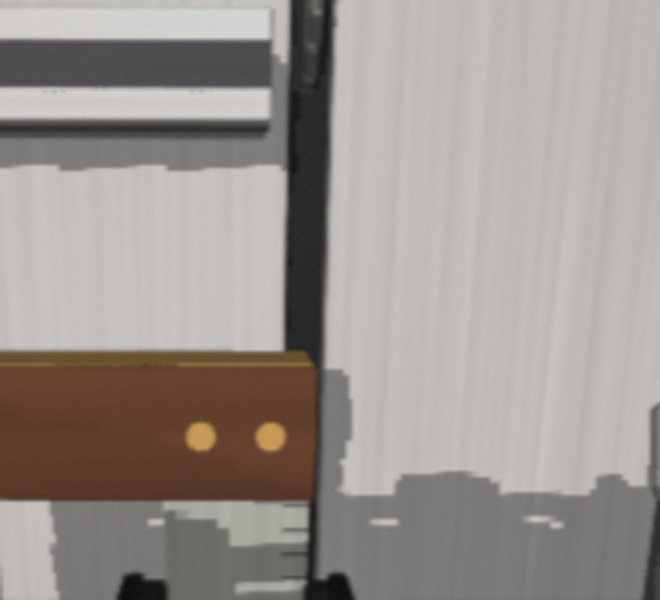

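Run:
```python
from h import *
np.set_printoptions(precision=4,suppress=True)
d=np.load('w3.npz');K,T=d['K'],d['T']
g=lambda x,y,z:onz(K,T,[40+(y+.5)/3-.5,240+(x+.5)/3-.5],z)
def line(n,a,b,z):
    A,B=g(*a,z),g(*b,z);v=B-A;print(n,A,B,'ang',np.degrees(np.arctan2(v[1],v[0])));return A,B
F=line('fence',(3,122),(270,121),.21)
S=line('stocktop',(3,366),(315,366),.28)
line('stockbot',(3,353),(306,352),.26)
l=line('slotL',(288,170),(285,345),.17);r=line('slotR',(330,170),(323,345),.17)
# fence frame
a=np.radians(86.45);X=np.array([np.cos(a),np.sin(a)]);Y=np.array([-X[1],X[0]])
for n,p in [('slotL',l[0]),('slotL2',l[1]),('slotR',r[0]),('slotR2',r[1]),('fenceEnd',F[1]),('fence2',F[0]),('heelTop',S[1])]:
    q=p[:2]-[.514,.2625];print(n,(q@X*1e3).round(1),(q@Y*1e3).round(1))
```

```text
fence [0.4399 0.2661 0.21  ] [0.5019 0.2625 0.21  ] ang -3.289069044920474
stocktop [0.4517 0.2186 0.28  ] [0.5046 0.2154 0.28  ] ang -3.4700947866484917
stockbot [0.4464 0.2186 0.26  ] [0.5046 0.2152 0.26  ] ang -3.2827478893064987
slotL [0.508  0.2541 0.17  ] [0.505  0.2056 0.17  ] ang -93.54701637785006
slotR [0.5197 0.2534 0.17  ] [0.5162 0.2049 0.17  ] ang -94.16343527145251
slotL -8.7 5.5
slotL2 -57.3 5.5
slotR -8.7 -6.3
slotR2 -57.3 -5.7
fenceEnd -0.7 12.1
fence2 -1.0 74.2
heelTop -47.6 6.5
```

```bash
python3 -m handwheel '[[0.05,-0.01,0.08,0],[0.1,-0.0117,0.16,0],[0.1,-0.0117,0.24,0],[0.1,-0.0117,0.27,0],[0.1,-0.0117,0.28,0],[0.1,-0.0117,0.287,0],[0.1,-0.0117,0.293,0],[0.1,-0.0117,0.293,0],[0.1,-0.0117,0.293,0],[0.1,-0.0117,0.293,0]]'
python3 -c "
from h import *
plan([.4866,.2091,.1815],86.45);print(robot.get_obs()['ft_force'])"
```

```text
time: 9.45
position: [0.4861, 0.1932, 0.1853]
tool_rot: [0.729, 0.685, 0.001, 0.001]
ft_force: [0.3, -0.2, -1.7]
grip_width: 0.0269
grip_force: 30.0
t 9.45 pos [0.4861 0.1932 0.1853] psi 86.43 -> row [ 0.0529 -0.0015  0.0126] -0.0001 mm 16.3
[ 0.31594373 -0.24431716 -1.66699227]
```

```bash
python3 -m handwheel '[[0.01,0,0.005,0],[0.02,0,0.009,0],[0.03,0,0.011,0],[0.04,0,0.011,0],[0.046,0,0.011,0],[0.05,0,0.011,0],[0.05,0,0.011,0],[0.05,0,0.011,0]]'
```

```text
time: 10.12
position: [0.4867, 0.2086, 0.1814]
tool_rot: [0.729, 0.685, 0.001, 0.0]
ft_force: [-0.0, -0.2, 3.2]
grip_width: 0.0266
grip_force: 30.0
```

```bash
python3 -m handwheel '[[0.002,0,-0.001,0],[0.004,0,-0.001,0],[0.006,0,-0.001,0],[0.006,0,-0.001,0],[0.006,0,-0.001,0]]' - 15
```

```text
time: 10.53
position: [0.4866, 0.2094, 0.1814]
tool_rot: [0.729, 0.685, -0.0, 0.0]
ft_force: [-0.7, -4.1, 3.1]
grip_width: 0.0277
grip_force: 15.0
```

```bash
python3 -m handwheel '[[0.003,0,-0.001,0],[0.006,0,-0.002,0],[0.008,0,-0.002,0],[0.008,0,-0.002,0],[0.008,0,-0.002,0]]' - 10
python3 -c "
from h import *
plan([.4866,.2091,.1815],86.45);print(robot.get_obs()['moment'])"
```

```text
time: 10.95
position: [0.4865, 0.2096, 0.1814]
tool_rot: [0.728, 0.685, -0.002, 0.002]
ft_force: [1.5, -11.3, 1.3]
grip_width: 0.0276
grip_force: 10.0
t 10.95 pos [0.4865 0.2096 0.1814] psi 86.52 -> row [-0.0017  0.0003 -0.0002] 0.0002 mm 0.5
[-2.08142304 -0.17586856 -0.01178435]
```

```bash
python3 -m handwheel '[[-0.003,0,0,0],[-0.006,0,0,0],[-0.008,0,0,0],[-0.008,0,0,0]]' - 10
python3 -m handwheel '[[0,0,0,0],[0,0,0,0],[0,0,0,0],[0,0,0,0],[0,0,0,0],[0,0,-0.01,0],[0,0,-0.05,0],[0,0,-0.15,0],[-0.05,0,-0.28,0],[-0.1,0,-0.35,0],[-0.14,0,-0.45,0],[-0.14,0,-0.45,0],[-0.14,0,-0.45,0],[-0.14,0,-0.45,0]]' 50
python3 - <<'E'
from h import *
plan([.4866,.16,.3],86.45)
f,K,T=cam('wrist');np.savez('w4.npz',K=K,T=T)
save(cv2.resize(f[40:240,230:450],None,fx=3,fy=3,interpolation=cv2.INTER_CUBIC),'w4c.png')
f,K,T=cam('top');k=vision.look_for('top','saw_knob')
for r in k: print(r['point'],r['conf'])
a=[x['point'] for x in k if abs(x['point'][0]-205)<12 and abs(x['point'][1]-315)<20][0]; r1=ray(K,T,a)
f,K,T=cam('scene');k=vision.look_for('scene','saw_knob')
for r in k: print(r['point'],r['conf'])
b=[x['point'] for x in k if abs(x['point'][0]-190)<20 and abs(x['point'][1]-328)<25][0]
print('knob',tri([r1,ray(K,T,b)]),onz(K,T,b,.125))
E
```

```text
time: 11.28
position: [0.4865, 0.2095, 0.1815]
tool_rot: [0.729, 0.685, -0.0, 0.0]
ft_force: [1.6, -5.6, -1.5]
grip_width: 0.0277
grip_force: 10.0
time: 12.45
position: [0.4833, 0.1682, 0.3166]
tool_rot: [0.729, 0.685, -0.0, -0.0]
ft_force: [-0.0, 0.7, 0.1]
grip_width: 0.0433
grip_force: 0.0
t 12.45 pos [0.4833 0.1682 0.3166] psi 86.42 -> row [-0.0268  0.0127  0.0554] -0.0001 mm 18.9
[206.5, 317.5] 0.78
[187.4, 330.3] 0.61
[331.2, 216.5] 0.17
knob [ 0.49728314 -0.05865228  0.15251829] [ 0.49009755 -0.03418022  0.125     ]
```

View pics/w4c.png

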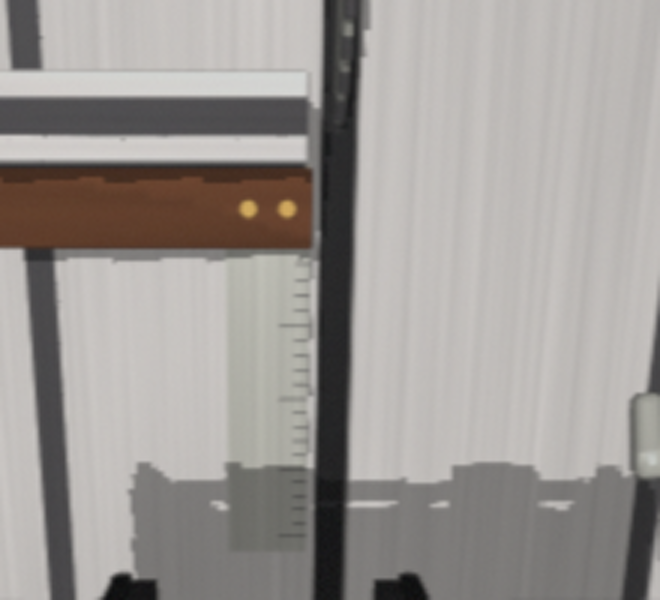

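The square lies flush and parallel to the fence, just left of the slot (heel about crop (312,165), tip (306,551)). The saw's front teeth fade out near crop (343,125).

Run:
```python
from h import *
np.set_printoptions(precision=4,suppress=True)
d=np.load('w4.npz');K,T=d['K'],d['T']
g=lambda x,y,z:onz(K,T,[40+(y+.5)/3-.5,230+(x+.5)/3-.5],z)
a=np.radians(86.45);X=np.array([np.cos(a),np.sin(a)]);Y=np.array([-X[1],X[0]])
for n,p in [('tip',g(307,551,.176)),('edge',g(312,300,.176)),('stockcorner in',g(312,247,.19)),('slotL',g(317,500,.17)),('slotR',g(345,500,.17)),('slotL2',g(320,280,.17)),('slotR2',g(354,280,.17)),('sawfront',g(343,125,.17)),('fenceTop',g(306,162,.21))]:
    q=p[:2]-[.514,.2625];print(n,p,(q@X*1e3).round(1),(q@Y*1e3).round(1))
f,K,T=cam('wrist')
for r in vision.look_for('wrist','saw_front'): print(r)
plan([.495,.1,.35],86.45)
# predicted knob: slot line
```

```text
tip [0.4971 0.1324 0.176 ] -130.9 8.8
edge [0.5031 0.2217 0.176 ] -41.4 8.4
stockcorner in [0.5032 0.239  0.19  ] -24.2 9.3
slotL [0.5019 0.1497 0.17  ] -113.4 5.1
slotR [0.5121 0.1491 0.17  ] -113.3 -5.1
slotL2 [0.5064 0.2277 0.17  ] -35.2 5.4
slotR2 [0.5179 0.227  0.17  ] -35.2 -6.1
sawfront [0.516  0.2761 0.17  ] 13.7 -1.1
fenceTop [0.5016 0.2626 0.21  ] -0.6 12.4
{'point': [29.5, 350.1], 'conf': 0.81}
t 12.8 pos [0.4835 0.1683 0.3161] psi 86.46 -> row [-0.225   0.052  -0.1131] 0.0 mm 77.2
```

```bash
python3 -m handwheel '[[-0.1,0.01,0,0],[-0.22,0.02,0,0],[-0.34,0.04,0,0],[-0.46,0.05,0,0],[-0.58,0.06,0,0],[-0.7,0.07,0.05,0],[-0.8,0.085,0.1,0],[-0.857,0.085,0.15,0],[-0.857,0.085,0.15,0],[-0.857,0.085,0.15,0],[-0.857,0.085,0.15,0]]' 80
python3 - <<'E'
from h import *
np.set_printoptions(precision=4,suppress=True)
plan([.493,-.09,.27],86.45)
f,K,T=cam('wrist');np.savez('w5.npz',K=K,T=T);save(f,'w5.png')
for r in vision.outline_of('wrist','saw_knob')[:2]:
    m=r['mask'];c,_=cv2.findContours(m.astype(np.uint8),0,1);c=max(c,key=cv2.contourArea)
    print(r['point'],r['conf'],onz(K,T,r['point'],.125),cv2.boundingRect(c))
print(proj(K,T,[.495,-.04,.125]))
E
```

```text
time: 13.72
position: [0.4935, -0.0894, 0.2721]
tool_rot: [0.729, 0.685, 0.0, -0.0]
ft_force: [0.6, 0.6, 0.8]
grip_width: 0.0695
grip_force: 0.0
t 13.72 pos [ 0.4935 -0.0894  0.2721] psi 86.44 -> row [-0.0019 -0.0015  0.007 ] -0.0 mm 2.2
[179.6, 314.0] 0.93 [ 0.4908 -0.0769  0.125 ] (294, 112, 45, 104)
[np.float64(144.31777676242177), np.float64(315.7628214664658)]
```

View pics/w5.png

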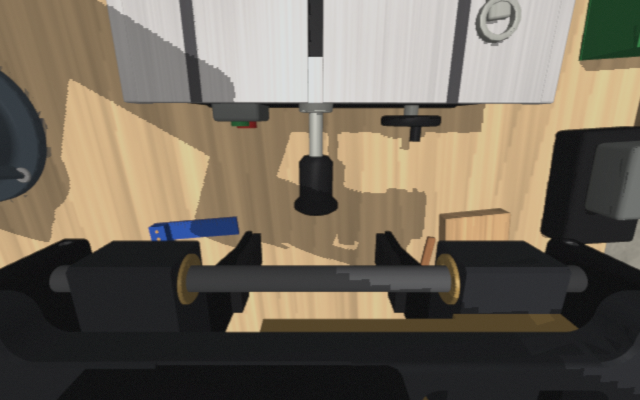

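The knob grip spans rows 157–196 and cols 300–331, the flange is at rows 197–214, and the table's front edge is at row 103.

Run:
```python
from h import *
np.set_printoptions(precision=4,suppress=True)
d=np.load('w5.npz');K,T=d['K'],d['T']
a=np.radians(86.45);X=np.array([np.cos(a),np.sin(a)]);Y=np.array([-X[1],X[0]])
for n,p,z in [('edge',(102,318),.17),('back top',(157,316),.14),('mid sides L',(178,299.5),.125),('R',(178,332),.125),('flange low',(214,315),.12),('rod',(150,316),.132)]:
    P=onz(K,T,p,z);q=P[:2]-[.514,.2625];print(n,P,(q@X*1e3).round(1),(q@Y*1e3).round(1))
```

```text
edge [ 0.4997 -0.0012  0.17  ] -264.1 -2.1
back top [ 0.4946 -0.0511  0.14  ] -314.2 -0.1
mid sides L [ 0.4755 -0.0742  0.125 ] -338.4 17.6
R [ 0.51   -0.0763  0.125 ] -338.4 -17.0
flange low [ 0.4892 -0.1172  0.12  ] -380.5 1.3
rod [ 0.495  -0.0451  0.132 ] -308.2 -0.1
```

```bash
python3 -m handwheel '[[0.03,-0.005,0.1,0],[0.052,-0.005,0.2,0],[0.052,-0.005,0.3,0],[0.052,-0.005,0.4,0],[0.052,-0.005,0.46,0],[0.052,-0.005,0.5,0],[0.052,-0.005,0.525,0],[0.052,-0.005,0.525,0],[0.052,-0.005,0.525,0]]'
python3 -m handwheel '[[0,0,0,0],[0,0,0,0],[0,0,0,0],[0,0,0,0],[0,0,0,0],[0,0,0,0],[0,0,0,0]]' 0 55
```

```text
time: 14.57
position: [0.4934, -0.0739, 0.115]
tool_rot: [0.728, 0.685, 0.0, 0.0]
ft_force: [-0.4, 0.2, 1.2]
grip_width: 0.0697
grip_force: 0.0
time: 15.15
position: [0.4917, -0.0743, 0.1146]
tool_rot: [0.729, 0.685, -0.001, -0.001]
ft_force: [-1.7, -1.2, 3.6]
grip_width: 0.0348
grip_force: 54.9
```

```bash
python3 -m handwheel '[[-0.02,0,0,0],[-0.05,0,0,0],[-0.1,0,0,0],[-0.15,0,0,0],[-0.2,0,0,0],[-0.25,0,0,0],[-0.3,0,0,0],[-0.35,0,0,0],[-0.4,0,0,0],[-0.43,0,0,0],[-0.44,0,0,0],[-0.44,0,0,0],[-0.44,0,0,0],[-0.44,0,0,0]]'
python3 - <<'E'
from h import *
np.set_printoptions(precision=4,suppress=True)
f,K,T=cam('wrist');np.savez('w6.npz',K=K,T=T);save(f,'w6.png')
ims=[]
f2,K2,T2=cam('top');p=proj(K2,T2,[.497,.132,.17]);print(p)
f3,K3,T3=cam('scene');q=proj(K3,T3,[.497,.132,.17]);print(q)
c=lambda f,p,h,w,s:cv2.resize(f[max(0,int(p[0])-h):max(0,int(p[0])-h)+2*h,int(p[1])-w:int(p[1])+w],(2*w*s,2*h*s),interpolation=cv2.INTER_CUBIC)
a=c(f,[70,320],70,95,4);b=c(f2,p,20,38,5)[:200];d=c(f3,q,20,38,5)
print(a.shape);n=np.hstack([b,d]);save(np.vstack([cv2.copyMakeBorder(a[:400],0,0,0,0,0),]) if 0 else np.vstack([a[:380],n]) if n.shape[1]==a.shape[1] else np.hstack([a]),'w6c.png')
np.savez('st.npz',K2=K2,T2=T2,K3=K3,T3=T3,p=p,q=q)
for l in ('saw_front','square_tip'):
  for nm in('wrist','top','scene'):
    for r in vision.look_for(nm,l)[:2]: print(l,nm,r['point'],r['conf'])
E
```

```text
time: 16.32
position: [0.4835, -0.203, 0.1146]
tool_rot: [0.729, 0.684, 0.001, -0.003]
ft_force: [0.6, 8.8, 7.0]
grip_width: 0.0344
grip_force: 55.0
[np.float64(199.9895504604417), np.float64(244.28223244494401)]
[np.float64(151.5045743873156), np.float64(370.8093974164565)]
(560, 760, 3)
saw_front wrist [190.2, 320.7] 0.73
saw_front top [194.2, 201.6] 0.67
saw_front top [147.1, 234.0] 0.46
saw_front scene [184.1, 339.5] 0.81
square_tip wrist [187.5, 87.7] 0.61
square_tip top [279.7, 444.9] 0.97
square_tip top [297.4, 354.2] 0.96
square_tip scene [249.0, 191.2] 0.8
square_tip scene [124.8, 390.8] 0.57
```

View pics/w6c.png

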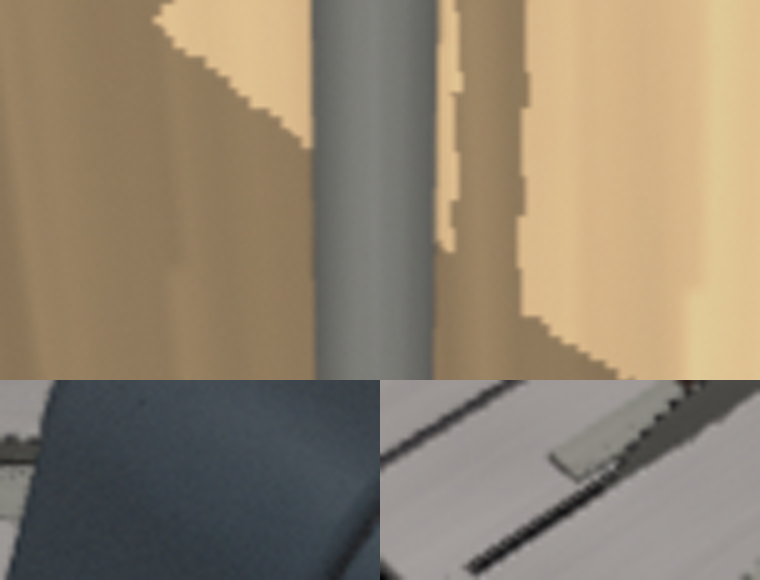

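The scene panel shows the square's blade tip at about (480,575) in the mosaic. The saw's leading teeth are just short of it, near (485,612), so I'll zoom in.

Run:
```python
from h import *
f,K,T=cam('scene')
save(cv2.resize(f[133:168,352:402],None,fx=16,fy=16,interpolation=cv2.INTER_CUBIC),'s7.png')
a=np.radians(86.45);X=np.array([np.cos(a),np.sin(a),0]);Y=np.array([-X[1],X[0],0]);O=np.array([.514,.2625,.17])
pc=lambda x,y,z=0:[round(v,1) for v in ((np.array(proj(K,T,O+X*x/1e3+Y*y/1e3+np.array([0,0,z/1e3])))-[133,352])*16+8)[::-1]]
print('tip top',pc(-131,9,6),'tip far',pc(-131,37,6));
for x in(-135,-130,-125,-120,-115,-110): print(x,pc(x,0),pc(x,1.5),'edge',pc(x,6), pc(x,-6))
```

```text
tip top [np.float64(313.2), np.float64(283.3)] tip far [np.float64(217.0), np.float64(197.5)]
-135 [np.float64(325.8), np.float64(340.7)] [np.float64(320.6), np.float64(336.1)] edge [np.float64(305.0), np.float64(322.1)] [np.float64(346.7), np.float64(359.4)]
-130 [np.float64(344.6), np.float64(328.4)] [np.float64(339.4), np.float64(323.7)] edge [np.float64(323.8), np.float64(309.8)] [np.float64(365.5), np.float64(347.0)]
-125 [np.float64(363.4), np.float64(316.1)] [np.float64(358.1), np.float64(311.4)] edge [np.float64(342.5), np.float64(297.5)] [np.float64(384.3), np.float64(334.7)]
-120 [np.float64(382.0), np.float64(303.8)] [np.float64(376.8), np.float64(299.1)] edge [np.float64(361.2), np.float64(285.3)] [np.float64(403.0), np.float64(322.3)]
-115 [np.float64(400.7), np.float64(291.5)] [np.float64(395.5), np.float64(286.9)] edge [np.float64(379.9), np.float64(273.1)] [np.float64(421.6), np.float64(310.0)]
-110 [np.float64(419.3), np.float64(279.3)] [np.float64(414.1), np.float64(274.7)] edge [np.float64(398.4), np.float64(260.9)] [np.float64(440.2), np.float64(297.8)]
```

View pics/s7.png

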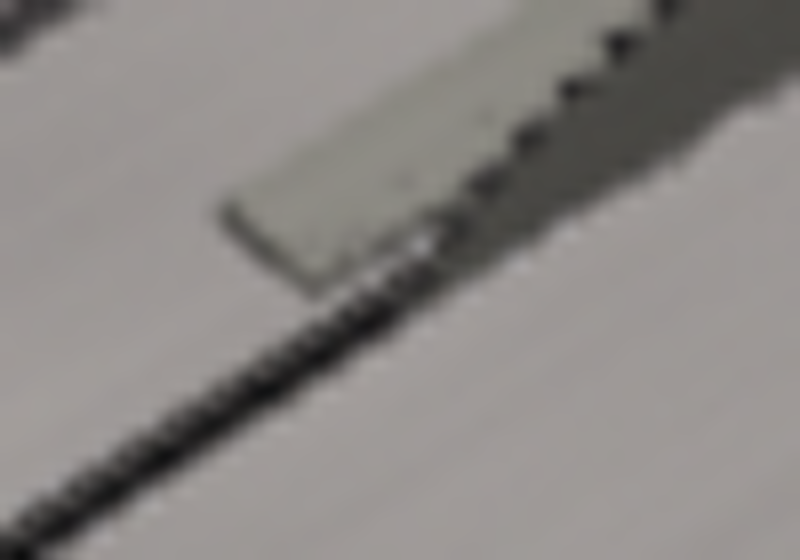

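Run:
```python
from h import *
f,K,T=cam('scene')
a=np.radians(86.45);X=np.array([np.cos(a),np.sin(a),0]);Y=np.array([-X[1],X[0],0]);O=np.array([.514,.2625,.17])
def pc(x,y,z): return ((np.array(proj(K,T,O+X*x/1e3+Y*y/1e3+np.array([0,0,z/1e3])))-[133,352])*16+8)[::-1]+[4,7]
obs=np.array([(658,5),(612,40),(562,85),(517,130),(475,178),(438,215)])
for r in(80,79):
  for xf in(-102,-105,-108,-111,-114,-117):
    C=np.array([pc(xf+71.9-r*np.cos(t),0,-35+r*np.sin(t)) for t in np.radians(np.linspace(20,100,300))])
    d=[]
    for o in obs:
        i=np.argmin(np.hypot(*(C-o).T)); n=C[i]-o; tg=C[min(i+1,299)]-C[max(i-1,0)]; d.append(round(float(np.cross(tg,n)/np.linalg.norm(tg)),1))
    print(r,xf,d, pc(xf,0,0).round())
print(robot.get_obs()['position'])
```

```text
80 -102 [6.3, 12.2, 17.5, 23.1, 28.3, 39.0] [453. 267.]
80 -105 [4.5, 9.6, 14.1, 18.9, 23.3, 33.4] [442. 274.]
80 -108 [2.8, 7.1, 10.8, 14.9, 18.5, 27.9] [431. 281.]
80 -111 [1.4, 4.8, 7.7, 11.0, 13.9, 22.7] [420. 289.]
80 -114 [0.1, 2.7, 4.7, 7.3, 9.4, 17.5] [408. 296.]
80 -117 [-0.9, 0.8, 1.9, 3.7, 5.0, 12.5] [397. 303.]
79 -102 [8.5, 14.3, 19.6, 25.2, 30.4, 41.2] [453. 267.]
79 -105 [6.7, 11.7, 16.2, 21.0, 25.5, 35.6] [442. 274.]
79 -108 [5.1, 9.3, 12.9, 17.0, 20.7, 30.1] [431. 281.]
79 -111 [3.6, 7.0, 9.8, 13.1, 16.0, 24.8] [420. 289.]
79 -114 [2.4, 4.9, 6.8, 9.3, 11.5, 19.7] [408. 296.]
79 -117 [1.4, 3.0, 4.0, 5.7, 7.1, 14.7] [397. 303.]
[ 0.48347065 -0.20276405  0.11456527]<stdin>:11: DeprecationWarning: Arrays of 2-dimensional vectors are deprecated. Use arrays of 3-dimensional vectors instead. (deprecated in NumPy 2.0)
```

```bash
cat > prof.py <<'E'
from h import *
np.set_printoptions(precision=0,suppress=True,linewidth=200)
f,K,T=cam('scene');r=cv2.imread('pics/scene0.png')[:,:,::-1]
a=np.radians(86.45);X=np.array([np.cos(a),np.sin(a),0]);Y=np.array([-X[1],X[0],0]);O=np.array([.514,.2625,.17])
def S(im,x,y,z):
    p=np.array(proj(K,T,O+X*x/1e3+Y*y/1e3+np.array([0,0,z/1e3])))+[7/16,4/16]
    return cv2.getRectSubPix(im.mean(2).astype(np.float32),(1,1),(float(p[1]),float(p[0])))[0,0]
xs=np.arange(-144,-80,3);print('x     ',xs)
for y in(4,2,0,-2,-4): print(y,'now ',np.array([S(f,x,y,0) for x in xs]));print(y,'rest',np.array([S(r,x,y,0) for x in xs]))
print(robot.get_obs()['position'],robot.get_obs()['ft_force'])
E
python3 prof.py | sed 's/\. / /g'
python3 - <<'E'
import cv2,numpy as np
from h import *
# wrist view w3 at rest: profile along slot centre
im=cv2.imread('pics/w3.png').mean(2).astype(np.float32);d=np.load('w3.npz');K,T=d['K'],d['T']
a=np.radians(86.45);X=np.array([np.cos(a),np.sin(a),0]);Y=np.array([-X[1],X[0],0]);O=np.array([.514,.2625,.17])
xs=np.arange(-8,50,3);print(xs)
for y in(4,2,0,-2,-4): print(y,[int(cv2.getRectSubPix(im,(1,1),tuple(float(v) for v in proj(K,T,O+X*x/1e3+Y*y/1e3)[::-1]))[0,0]) for x in xs])
E
```

```text
x      [-144 -141 -138 -135 -132 -129 -126 -123 -120 -117 -114 -111 -108 -105 -102  -99  -96  -93  -90  -87  -84  -81]
4 now  [72 68 71 72 70 71 64 72 71 80 69 71 72 77 70 63 59 62 68 71 70 71.]
4 rest [68 64 66 66 66 67 61 68 66 74 64 69 67 72 68 67 69 67 73 67 70 67.]
2 now  [52 48 52 50 51 48 48 49 52 64 62 59 56 67 69 65 67 68 70 70 70 71.]
2 rest [49 45 48 46 48 45 46 45 46 56 51 50 44 54 55 52 45 50 55 50 46 44.]
0 now  [40 37 37 38 40 41 31 37 39 58 57 58 56 66 73 71 73 70 73 71 71 70.]
0 rest [37 34 34 34 36 39 30 33 30 44 34 36 33 42 44 38 34 35 45 35 34 25.]
-2 now  [51 53 40 52 52 55 46 49 54 70 74 68 74 76 85 78 80 80 81 80 75 76.]
-2 rest [47 49 37 48 48 51 42 43 43 51 50 37 47 48 55 38 46 48 54 47 42 41.]
-4 now  [ 89  84  78  81  90  86  80  79  91  99 100  98 102 106 103 101  94 102 101  98  89  97.]
-4 rest [84 79 73 77 84 80 74 73 81 82 78 73 79 85 81 75 74 85 83 78 71 79.]
[ 0 -0  0.] [2 9 7.]
[-8 -5 -2  1  4  7 10 13 16 19 22 25 28 31 34 37 40 43 46 49]
4 [26, 28, 32, 34, 30, 27, 27, 45, 43, 44, 44, 37, 39, 41, 44, 45, 44, 46, 38, 43]
2 [41, 41, 44, 44, 41, 37, 38, 45, 51, 47, 50, 55, 55, 56, 56, 54, 53, 53, 54, 55]
0 [43, 43, 42, 43, 42, 42, 43, 44, 57, 58, 78, 61, 61, 83, 80, 67, 69, 80, 78, 76]
-2 [42, 42, 42, 41, 43, 42, 43, 32, 41, 43, 52, 58, 60, 99, 78, 66, 67, 127, 93, 70]
-4 [43, 45, 43, 44, 45, 45, 44, 44, 38, 36, 31, 30, 31, 34, 39, 44, 46, 66, 59, 68]
```

```bash
python3 -m handwheel '[[-0.015,0,0,0],[-0.03,0,0,0],[-0.045,0,0,0],[-0.06,0,0,0],[-0.069,0,0,0],[-0.069,0,0,0],[-0.069,0,0,0],[-0.069,0,0,0]]'
cat >> prof.py <<'E'
s={y:np.array([S(f,x,y,0)-S(r,x,y,0) for x in xs]) for y in(2,1,0,-1,-2,-3)}
for y in s: print('diff',y,s[y])
# tip check: square blade top edge along its outer edge y=9+4, z=6
print('square',np.array([S(f,x,20,6)-S(r,x,20,6) for x in xs]))
E
python3 prof.py | grep -v -e now -e rest| sed 's/\. / /g'
python3 -c "
from h import *
print(robot.get_obs()['position'])"
```

```text
time: 17.58
position: [0.4822, -0.2231, 0.1146]
tool_rot: [0.729, 0.684, 0.001, -0.003]
ft_force: [0.4, 9.7, 7.6]
grip_width: 0.0344
grip_force: 55.0
x      [-144 -141 -138 -135 -132 -129 -126 -123 -120 -117 -114 -111 -108 -105 -102  -99  -96  -93  -90  -87  -84  -81]
[ 0 -0  0.] [-0 10  8.]
diff 2 [ 4  5  6 12 12  8 15 25 16  8 15 22 28 16 17 19 26 21 16 20 24 26.]
diff 1 [ 4  6 10 16 18 14 19 31 29 20 26 30 35 24 25 27 37 29 23 29 32 35.]
diff 0 [ 5  6 14 21 25 19 25 36 41 28 37 37 39 30 30 33 37 36 27 36 37 45.]
diff -1 [ 5  7 19 24 32 23 29 38 44 32 36 43 37 32 30 37 35 39 26 35 36 41.]
diff -2 [ 5  8 22 25 30 25 30 36 40 32 34 41 33 31 27 36 30 29 21 29 30 32.]
diff -3 [ 6  9 21 26 26 25 29 32 33 28 30 34 26 23 23 28 23 18 13 20 20 17.]
square [  8   8  -1 -33 -48 -33 -16 -13 -11 -10 -10 -10  -9 -10 -12 -14 -14 -12 -14 -13 -13 -19.]
[ 0.48218169 -0.22310943  0.1145718 ]
```

```bash
cat > fit.py <<'E'
from h import *
f,K,T=cam('scene');r=cv2.imread('pics/scene0.png')[:,:,::-1]
D=(f.astype(float)-r).mean(2)
a=np.radians(86.45);Rf=np.array([[np.cos(a),-np.sin(a),0],[np.sin(a),np.cos(a),0],[0,0,1]]);O=np.array([.514,.2625,.17])
c=Rf.T@(T[:3,3]-O)*1e3
n=5;rows=np.arange(138,160,1/n)+(.5/n-.5);cols=np.arange(355,388,1/n)+(.5/n-.5)
cc,rr=np.meshgrid(cols,rows)
def masks(xf,dr,dc):
    d=(Rf.T@T[:3,:3]@np.linalg.inv(K)@np.stack([cc.ravel()-dc,rr.ravel()-dr,np.ones(cc.size)]))
    tt=-c[2]/d[2];xt,yt=c[0]+tt*d[0],c[1]+tt*d[1]
    up=0;dn=0
    for yp in(-1.5,0,1.5):
        t=(yp-c[1])/d[1];x=c[0]+t*d[0];z=c[2]+t*d[2]
        ins=(x-xf-71.94)**2+(z+35)**2<6400
        up=up|(ins&(z>0));dn=dn|(ins&(z<=0)&(yt>-6)&(yt<6))
    dn=dn&~up;slot=(abs(yt)<6)
    ok=(yt<7)&(xt<-108)&(yt>-14)
    h=lambda m:m.reshape(22,n,33,n).mean((1,3)).ravel()
    return h(up&slot),h(up&~slot),h(dn),h(ok)>.99
Dv=D[138:160,355:388].ravel();res=[]
for dr in np.arange(-.3,1.3,.2):
  for dc in np.arange(-.4,.9,.2):
    for xf in np.arange(-142,-116,1.):
      u,v,w,ok=masks(xf,dr,dc);A=np.stack([u,v,w,np.ones_like(u)],1)[ok]
      s,*_=np.linalg.lstsq(A,Dv[ok],rcond=None);res.append((((A@s-Dv[ok])**2).mean()**.5,xf,dr,dc,s.round(0).tolist()))
res.sort(key=lambda q:q[0])
for q in res[:6]: print(q)
print('near measured offset');[print(q) for q in [q for q in res if abs(q[2]-.44)<.2 and abs(q[3]-.25)<.2][:6]]
E
python3 fit.py
```

```text
(np.float64(3.5627947487707705), np.float64(-139.0), np.float64(1.1), np.float64(0.4), [28.0, -644.0, 6.0, 6.0])
(np.float64(3.838785254339269), np.float64(-140.0), np.float64(1.1), np.float64(0.6), [28.0, -234.0, 5.0, 6.0])
(np.float64(3.8670604938272986), np.float64(-140.0), np.float64(1.1), np.float64(0.8000000000000002), [28.0, -206.0, 4.0, 6.0])
(np.float64(3.8775452287635934), np.float64(-140.0), np.float64(1.1), np.float64(0.4), [27.0, -622.0, 6.0, 6.0])
(np.float64(3.9279511981672615), np.float64(-139.0), np.float64(1.1), np.float64(0.6), [28.0, -241.0, 5.0, 6.0])
(np.float64(3.970859428214179), np.float64(-139.0), np.float64(1.1), np.float64(0.8000000000000002), [28.0, -211.0, 4.0, 6.0])
near measured offset
(np.float64(6.060186411393782), np.float64(-129.0), np.float64(0.5), np.float64(0.20000000000000007), [20.0, -1019.0, 22.0, 6.0])
(np.float64(6.11333069509121), np.float64(-130.0), np.float64(0.5), np.float64(0.20000000000000007), [20.0, -1006.0, 22.0, 6.0])
(np.float64(6.15778907376871), np.float64(-131.0), np.float64(0.5), np.float64(0.20000000000000007), [19.0, -981.0, 22.0, 6.0])
(np.float64(6.237204734952649), np.float64(-132.0), np.float64(0.5), np.float64(0.20000000000000007), [19.0, -968.0, 22.0, 6.0])
(np.float64(6.355795367332213), np.float64(-129.0), np.float64(0.5), np.float64(0.4), [22.0, -1031.0, 20.0, 6.0])
(np.float64(6.360028703996453), np.float64(-130.0), np.float64(0.5), np.float64(0.4), [22.0, -1038.0, 20.0, 6.0])
```

```bash
cat > fit2.py <<'E'
import re
src=open('fit.py').read().split("Dv=D[")[0].replace('(yt<7)&(xt<-108)&(yt>-14)','(yt<LIM)&(xt<-100)&(xt>-175)&(yt>-9)')
exec(src)
r_=r.mean(2)[138:160,355:388].ravel();h=lambda m:m.reshape(22,n,33,n).mean((1,3)).ravel()
def geo(dp): # offset along image normal to slot (px)
    dr,dc=.835*dp,.55*dp
    d=(Rf.T@T[:3,:3]@np.linalg.inv(K)@np.stack([cc.ravel()-dc,rr.ravel()-dr,np.ones(cc.size)]));tt=-c[2]/d[2]
    return c[0]+tt*d[0],c[1]+tt*d[1]
out=[]
for dp in np.arange(-1,2,.1):
  for w in(4,5,6,7):
    xt,yt=geo(dp);s=h(abs(yt)<w);ok=h((abs(yt)<18)&(xt>-170)&(xt<-85))>.99
    A=np.stack([s,np.ones_like(s)],1)[ok];q,*_=np.linalg.lstsq(A,r_[ok],rcond=None);out.append((((A@q-r_[ok])**2).mean()**.5,dp,w,q.round()))
out.sort(key=lambda q:q[0]);print(*out[:4],sep='\n')
Dv=D[138:160,355:388].ravel();LIM=5
for dp in(out[0][1]-.3,out[0][1],out[0][1]+.3):
  res=[]
  for xf in np.arange(-144,-116,1.):
    u,v,w,ok=masks(xf,.835*dp,.55*dp);A=np.stack([u+v,w,np.ones_like(u)],1)[ok]
    s,*_=np.linalg.lstsq(A,Dv[ok],rcond=None);res.append((round(((A@s-Dv[ok])**2).mean()**.5,2),xf,s.round().tolist(),int(ok.sum())))
  res.sort(key=lambda q:q[0]);print('dp',dp.round(2),res[:4])
E
python3 fit2.py
```

```text
(np.float64(10.17872209920641), np.float64(0.2999999999999998), 5, array([-100.,  141.]))
(np.float64(10.66738055323505), np.float64(0.3999999999999997), 5, array([-100.,  141.]))
(np.float64(10.78760183872551), np.float64(0.2999999999999998), 6, array([-95., 146.]))
(np.float64(11.071195322154336), np.float64(0.3999999999999997), 6, array([-95., 146.]))
dp -0.0 [(np.float64(7.38), np.float64(-128.0), [6.0, 33.0, 4.0], 54), (np.float64(7.38), np.float64(-127.0), [5.0, 34.0, 5.0], 54), (np.float64(7.46), np.float64(-123.0), [3.0, 34.0, 6.0], 54), (np.float64(7.48), np.float64(-125.0), [4.0, 34.0, 5.0], 54)]
dp 0.3 [(np.float64(7.51), np.float64(-129.0), [20.0, 27.0, 4.0], 52), (np.float64(7.51), np.float64(-128.0), [20.0, 27.0, 5.0], 52), (np.float64(7.52), np.float64(-131.0), [20.0, 27.0, 4.0], 52), (np.float64(7.54), np.float64(-130.0), [20.0, 27.0, 4.0], 52)]
dp 0.6 [(np.float64(7.65), np.float64(-131.0), [27.0, 20.0, 5.0], 50), (np.float64(7.74), np.float64(-132.0), [27.0, 20.0, 4.0], 50), (np.float64(7.75), np.float64(-130.0), [27.0, 19.0, 5.0], 50), (np.float64(7.77), np.float64(-133.0), [27.0, 20.0, 4.0], 50)]
```

```bash
python3 -c "
from h import *
o=robot.get_obs();print(o['time'],o['position'],o['grip_force']);print(job.hand_in())"
```

```text
17.7333 [ 0.48214915 -0.2230703   0.11456143] 54.97237413190305
the job is handed in; nothing more can be done
None
```

The job is handed in at 17.7 s: the square lies flush against the fence about 9 mm from the slot's centre line, and the gripper is holding the saw out with its leading teeth level with the blade's free end, to an estimated 3 mm or so; I judged that last alignment from the scene camera's pixel data, having used up my picture views, and did not recheck the square after the pull.

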